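Throw the feed lever into the green-marked notch

TASK

Of the two gear units on the workbench, take the blue one with the yellow-handled feed lever: throw that lever out of neutral and into the notch marked with the green disc, so that its handle rests in the detent over the green disc. Do not move the black-handled speed lever of the grey unit.

Things in the scene. Friction and masses are not known exactly. Their poses are not given: they have to be found in the camera images.
- feed_lever (a joint): Lever on the blue gear unit (170 x 170 mm, flat top plate 76 mm above the bench), swinging level about an upright pivot. Rad, counter-clockwise from above positive: notches at 0 (neutral, where it starts), +0.6, -0.6; stops at +-0.66. A sprung detent draws it home from within 0.2 of a notch and holds it there; the crests are at +-0.3. Leaving a notch takes 3 to 7 N at the handle.
- feed_knob (a point): Centre of the top of the lever's yellow upright handle: a round cylinder, 24 mm diameter, from 86 to 146 mm above the bench (top 4 mm tapered). It stands on the end of a level arm whose top is 99 mm above the bench. The frame turns with the lever: x points level to the pivot, 95 mm away, z up. The pivot hub (36 mm diameter) reaches 103 mm above the bench.
- green_mark: Green disc, 30 mm diameter, 1.5 mm thick, fixed on the blue unit's top plate; origin at the centre of its underside, 76 mm above the bench. It lies exactly below the place of the yellow handle's axis when the lever is in the wanted outer notch. A like white disc marks the other outer notch; which side is green varies.
- speed_knob (a point): Centre of the top of the black upright handle of the other, grey gear unit, same shape and size as the blue one. Its speed lever is stiff, has no notches and starts anywhere in a swing of +-0.6 rad. Leave it where it is.

How it is judged:
By the outcome, as a careful person would: the job done as asked, in the order asked, and still so for the second after the job is handed in, with the robot touching nothing.
It also fails if it takes over 32 s, if anything falls off the work surface, if the arm or the gripper's body presses on something with over 40 N, if the wrist force passes 120 N, or if a joint passes its speed limit or range.

ROBOT

A 6-joint arm with a two-finger parallel gripper is mounted at the origin on the work surface. World frame = base frame: x ahead of the robot, y to its left, z up, the work surface at z = 0. Lengths are in m, angles in degrees, forces in N, time in s.
With the tool pointing down it reaches from about 0.375 to 0.9 m from the base axis. Payload 3.1 kg.
Tool frame: the origin (TCP) lies at the very end of the fingers, on their centre line; the grasp point (between the pads) lies bot.grip_point_offset behind it (bot.grip_point_offset is the distance from the TCP to the grasp point, in m); z points along the fingers, y is the line along which they close (so a half turn about z gives the same grasp; the last joint's range is limited). The gripper opens to 87 mm and grips with 3 to 60 N. Pads are 19 mm wide; open, the fingers measure 117 mm over their backs; the gripper's body (75 mm by 190 mm) begins 51 mm behind the grasp point.
Start: joints at [-78.581, 30.224, 82.088, -0, 67.689, -10.227], TCP at [0.231, -0.581, 0.223] pointing down, gripper open.
Joint ranges: [-176.69, 176.69], [-43.24, 126.21], [12.49, 139.97], [-82, 262], [0, 151.66], [-163.58, 163.58]. Speed limits (degrees/s): [159.86, 159.86, 180, 180, 180, 180].

INTERFACE

Orientations are given as a 3x3 rotation matrix whose columns are the frame's x, y, z axes.
In Python, from rig import bot, viewer, ticket gives the robot as it stands.
- The arm moves only by the tool servo_tool, never from a script. Its argument "targets" is a list of rows, each an object with "offset": the shift along the tool's x, y, z in m, a list of three; "dr": the turn, a rotation vector about the tool's x, y, z in degrees, a list of three. In form: [{"offset": [x, y, z], "dr": [ax, ay, az]}, ...]. A call has 1 to 20 rows; each row is the pose to reach, as a shift and turn from the pose commanded when the call began, along the tool's axes at that moment; what a row does not reach only later rows make up. A row lasts 1/12 s, in which the tool goes at most 41.7 mm and 7.16 degrees, less where a joint would pass 70% of its speed; a pose out of reach is approached as far as the arm can. A call with a gripper value outside its range is refused whole. "gripper" is the gripper command: -1 is fully open, 1 is shut, values between are in proportion, set as the call begins (left out, the last holds). The fingers move at their own pace and stop on an object; the grip force is fixed at half the most. Time passes only in rows, so rows that repeat a pose let the fingers close. It gives the time, the measured TCP pose, the force, the opening and the grip force at its end, in the units of the state.
- bot.read_state(): the state, without advancing time (a new reading comes with each control period).
- viewer.capture(name): name is "scene" or "top" or "wrist"; returns a dict with "color" (384x512x3 uint8, red, green, blue), "camera_matrix" (3x3 intrinsics, pixels), "k1" (the pictures are not rectified: a ray, as slopes to the right and down, at radius r is drawn at 1 + k1 r^2 times it, then the intrinsics apply), "R" (3x3) and "t" (3): a world point X has camera coordinates R X + t. Camera axes: x right, y down, z forward; pixel columns grow to the right and rows downward; lengths in m; the calibration is good to about 2 mm. A picture is of the moment at which its call begins. There is no depth.
- ticket.hand_in(): hands the job in; it is judged then, once.
The state is a dict: "time_s": time; "joint_positions": joint angles; "qvel": joint speeds; "tau": joint torques, N m; "position": TCP position; "tcp_rot": TCP orientation; "force": force on the tool from outside, world axes, zero at the start; "moment": the same for the moment, N m; "opening": opening from 0.0 (shut) to 1.0 (fully open); "grasp_force": force on a finger pad.
Only numpy, scipy, OpenCV 4.12 (cv2) and the standard library are available. Lean on these libraries where they do the work, as an engineer would, in place of code of your own. Each camera call takes 0.05 s, during which the arm holds its last target. There are 200 camera calls.

## Working session

There is one attempt and no reset: what is moved stays moved. The work goes in short steps, Python scripts to look and compute and a tool call to move; the robot and the scene stay as the last step left them, time stands still between calls to the robot, and variables do not carry over. Pictures are saved under pics/ and viewed, at most 10 in all, crops included, and the job is handed in when it is done.

Besides the shell and the picture viewer there is one more tool, called after "Emit:" by a JSON object that holds its "op" and its "data", one argument or row to a line. servo_tool: Moves the arm, as the interface text tells. Its arguments: {"type":"object","properties":{"targets":{"type":"array"},"gripper":{"type":"number"}},"required":["targets"]}

```bash
mkdir -p pics; cat > h.py <<'E'
import numpy as np, cv2
from rig import bot, viewer, ticket
def ray(c,u,v):
    K=c["camera_matrix"]; d=np.array([(u-K[0][2])/K[0][0],(v-K[1][2])/K[1][1]]); s=d.copy()
    for _ in range(30): s=d/(1+c["k1"]*(s@s))
    R=np.array(c["R"]); o=-R.T@np.array(c["t"]); return o,R.T@np.array([s[0],s[1],1])
def at(c,u,v,z):
    o,d=ray(c,u,v); return o+d*(z-o[2])/d[2]
def blobs(c,lo,hi,n=3,amin=15):
    m=cv2.inRange(cv2.cvtColor(c["color"],cv2.COLOR_RGB2HSV),lo,hi)
    k,_,st,ce=cv2.connectedComponentsWithStats(m)
    return sorted([(int(st[i,4]),ce[i].round(1).tolist(),st[i,:4].tolist()) for i in range(1,k) if st[i,4]>amin],reverse=True)[:n]
def save(c,n): cv2.imwrite(f"pics/{n}.png",c["color"][:,:,::-1])
E
python3 - <<'E'
from h import *
ims=[]
for n in("top","scene"):
    c=viewer.capture(n); ims.append(c["color"])
    print(n,"cam",(-np.array(c["R"]).T@c["t"]).round(3))
    for nm,lo,hi,z in(("yellow",(20,110,90),(34,255,255),.146),("green",(40,80,50),(85,255,255),.0775),("blue",(95,80,40),(125,255,255),.076)):
        for b in blobs(c,lo,hi): print(nm,b,at(c,*b[1],z).round(4))
cv2.imwrite("pics/a.png",cv2.resize(np.vstack(ims),(400,600))[:,:,::-1])
save({"color":ims[0]},"top");save({"color":ims[1]},"scene")
print(bot.read_state(),bot.grip_point_offset)
E
```

```text
top cam [ 0.491 -0.02   0.983]
yellow (163, [140.0, 200.9], [132, 195, 18, 13]) [0.563  0.2213 0.146 ]
green (144, [175.0, 196.0], [169, 190, 13, 13]) [0.5789 0.1736 0.0775]
blue (692, [180.7, 200.5], [116, 157, 84, 68]) [0.5703 0.1627 0.076 ]
blue (234, [146.5, 137.7], [114, 134, 65, 8]) [0.6935 0.2325 0.076 ]
scene cam [ 1.10e+00 -1.00e-03  9.55e-01]
yellow (101, [381.3, 211.3], [374, 206, 14, 12]) [0.5695 0.2236 0.146 ]
green (125, [350.1, 231.6], [344, 226, 13, 12]) [0.5797 0.1709 0.0775]
blue (1560, [363.9, 279.5], [331, 215, 86, 87]) [0.6886 0.1928 0.076 ]
blue (366, [7.7, 92.3], [0, 80, 21, 24]) [ 0.1964 -0.7224  0.076 ]
{'time_s': 0.1, 'joint_positions': array([-7.85806862e+01,  3.02745818e+01,  8.21470723e+01, -2.78326840e-03,
        6.76897902e+01, -1.02282570e+01]), 'qvel': array([ 0.00172469, -0.08372153, -0.18139235,  0.05733744, -0.08142346,
        0.00680701]), 'tau': array([-1.10897785e-03, -4.40985417e+01, -1.77151233e+01,  6.35217852e-02,
        5.33868000e-02, -4.18219111e-05]), 'position': array([ 0.23043512, -0.58027459,  0.22167034]), 'tcp_rot': array([[ 9.29463769e-01,  3.68913158e-01, -4.29150920e-04],
       [ 3.68913285e-01, -9.29461880e-01,  1.89766697e-03],
       [ 3.01194894e-04, -1.92213217e-03, -9.99998107e-01]]), 'force': array([-0.40176016, -0.47483989, -0.54110309]), 'moment': array([-0.01839788, -0.02227577,  0.02245041]), 'grasp_force': 0.0, 'opening': 1.0031167899180145} 0.0187
```

View pics/top.png

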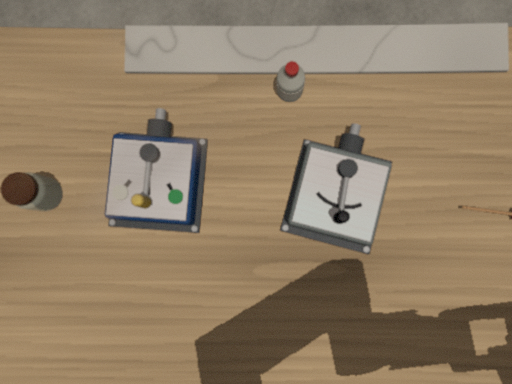

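View pics/scene.png

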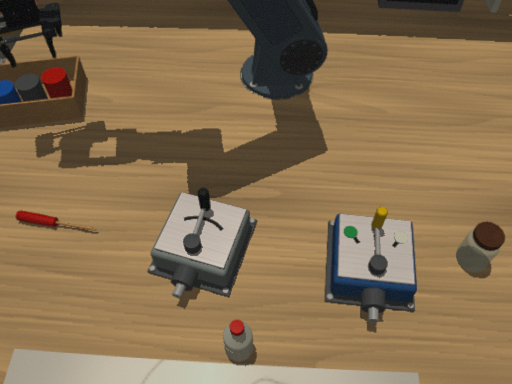

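The top view shows the blue unit at upper left: hub at about (149,152), yellow handle at (140,201), green disc at (175,196). The scene view shows the hub at (378,264), the yellow handle top at about (382,209) and the green disc at (350,231). A jar stands clear of the blue unit, on the side away from green.

```bash
python3 - <<'E'
from h import *
from scipy.optimize import least_squares
a=viewer.capture("top");b=viewer.capture("scene")
for c,n,(x,y) in((a,"t",(110,130)),(b,"s",(335,190))):
    save({"color":cv2.resize(c["color"][y:y+100,x:x+100],(600,600),interpolation=cv2.INTER_CUBIC)},n)
cv2.imwrite("pics/c.png",np.hstack([cv2.resize(cv2.imread(f"pics/{n}.png"),(400,400)) for n in "ts"]))
print("hub",at(a,149,152,.103),at(b,378,264,.103))
for z in(.12,.13,.146):print(z,at(a,140,200.9,z)[:2],at(b,381.3,211.3,z)[:2])
E
```

```text
hub [0.65995862 0.21951822 0.103     ] [0.66637132 0.21733029 0.103     ]
0.12 [0.56528596 0.22878381] [0.55243797 0.2307739 ]
0.13 [0.5644249  0.22590695] [0.55899717 0.22799571]
0.146 [0.5630472  0.22130398] [0.5694919  0.22355062]
```

View pics/c.png

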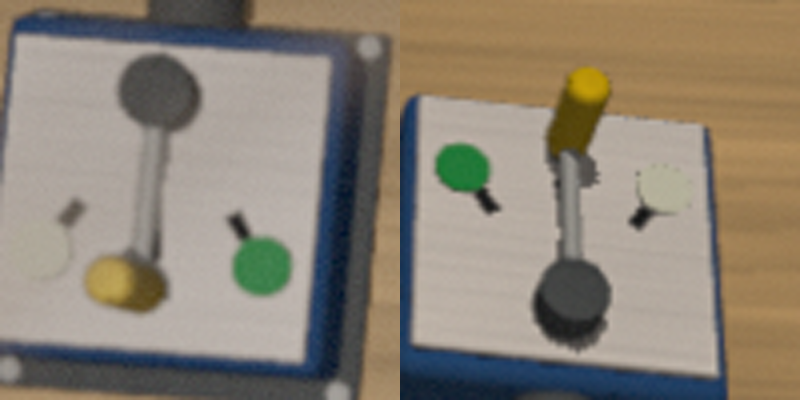

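The crops (4x) show the knob top at (137.5,200.2) in top and (382.2,211.5) in scene. The hub top is at (149.2,153) and (378.2,262.5), and the white disc at (120.5,192) and (401.2,237.2). Next I fit the pivot and neutral direction with the known geometry.

```bash
python3 - <<'E'
from h import *
from scipy.optimize import least_squares
a=viewer.capture("top");b=viewer.capture("scene")
obs=[]
for c,k,g,w,h in((a,(137.5,200.2),(175,196),(120.5,192),(149.2,153)),(b,(382.2,211.5),(350.1,231.6),(401.2,237.2),(378.2,262.5))):
    obs.append([at(c,*h,.103)[:2],at(c,*k,.146)[:2],at(c,*g,.0775)[:2],at(c,*w,.0775)[:2]])
    print(np.round(obs[-1],4).tolist())
d=lambda t:.095*np.array([np.cos(t),np.sin(t)])
def mdl(p): return np.array([p[:2],p[:2]+d(p[2]),p[:2]+d(p[2]+.6),p[:2]+d(p[2]-.6)])
def f(p,s): m=mdl(p); m=m[[0,1,2,3]] if s>0 else m[[0,1,3,2]]; return (np.array(obs)-m).ravel()
for s in(1,-1):
    r=least_squares(f,[.66,.22,3.14],args=(s,)); print(s,r.x,r.cost**.5); print(mdl(r.x).round(4)); print((r.fun.reshape(2,4,2)*1e3).round(1).tolist())
E
```

```text
[[0.658, 0.2191], [0.5643, 0.2258], [0.5789, 0.1736], [0.586, 0.2792]]
[[0.663, 0.218], [0.5699, 0.2253], [0.5797, 0.1709], [0.5878, 0.279]]
1 [0.6612275  0.21905152 3.06493873] 0.004458220242224929
[[0.6612 0.2191]
 [0.5665 0.2263]
 [0.5789 0.1716]
 [0.5872 0.2785]]
[[[-3.2, 0.0], [-2.2, -0.5], [-0.1, 2.1], [-1.1, 0.7]], [[1.8, -1.0], [3.4, -1.0], [0.8, -0.7], [0.7, 0.4]]]
-1 [0.53589167 0.21690997 0.11082361] 0.14708674529184312
[[0.5359 0.2169]
 [0.6303 0.2274]
 [0.6079 0.2789]
 [0.6198 0.1723]]
[[[122.1, 2.2], [-66.0, -1.6], [-40.9, 1.4], [-21.9, 0.3]], [[127.1, 1.1], [-60.4, -2.1], [-40.0, -1.3], [-20.1, 0.1]]]
```

Emit:
{"op": "servo_tool", "data": {
  "targets": [
    {"offset":[0.006,-0.006,0],"dr":[0,0,0]},
    {"offset":[0.018,-0.019,0],"dr":[0,0,1]},
    {"offset":[0.037,-0.038,0],"dr":[0,0,2]},
    {"offset":[0.061,-0.063,0],"dr":[0,0,3]},
    {"offset":[0.085,-0.088,0],"dr":[0,0,4]},
    {"offset":[0.11,-0.113,0],"dr":[0,0,6]},
    {"offset":[0.134,-0.138,0],"dr":[0,0,8]},
    {"offset":[0.158,-0.163,0],"dr":[0,0,10]},
    {"offset":[0.183,-0.188,0],"dr":[0,0,12]},
    {"offset":[0.207,-0.213,0],"dr":[0,0,14]},
    {"offset":[0.232,-0.238,0],"dr":[0,0,16]},
    {"offset":[0.256,-0.263,0],"dr":[0,0,18]},
    {"offset":[0.28,-0.288,0],"dr":[0,0,20]},
    {"offset":[0.305,-0.313,0],"dr":[0,0,22]},
    {"offset":[0.329,-0.338,0],"dr":[0,0,24]},
    {"offset":[0.353,-0.363,0],"dr":[0,0,26]},
    {"offset":[0.378,-0.388,0],"dr":[0,0,26]},
    {"offset":[0.4,-0.411,0],"dr":[0,0,26]},
    {"offset":[0.415,-0.426,0],"dr":[0,0,26]},
    {"offset":[0.42,-0.432,0],"dr":[0,0,26]}
  ]
}}

```text
time_s: 1.97
position: [0.462, -0.0214, 0.2228]
tcp_rot: [[0.997, -0.072, 0.001], [-0.072, -0.997, 0.001], [0.001, -0.001, -1.0]]
force: [-1.0, -0.1, 0.1]
opening: 1.006
grasp_force: 0.0
```

Emit:
{"op": "servo_tool", "data": {
  "targets": [
    {"offset":[0.003,-0.008,0],"dr":[0,0,0]},
    {"offset":[0.01,-0.03,0],"dr":[0,0,0]},
    {"offset":[0.02,-0.06,0],"dr":[0,0,0]},
    {"offset":[0.031,-0.092,0],"dr":[0,0,0]},
    {"offset":[0.043,-0.126,0],"dr":[0,0,0]},
    {"offset":[0.055,-0.161,0],"dr":[0,0,0]},
    {"offset":[0.067,-0.196,0],"dr":[0,0,0]},
    {"offset":[0.077,-0.226,0],"dr":[0,0,0]},
    {"offset":[0.083,-0.245,0],"dr":[0,0,0]},
    {"offset":[0.0865,-0.2545,0],"dr":[0,0,0]},
    {"offset":[0.0865,-0.2545,0],"dr":[0,0,0]},
    {"offset":[0.0865,-0.2545,0],"dr":[0,0,0]}
  ]
}}

```text
time_s: 2.97
position: [0.5667, 0.2216, 0.2222]
tcp_rot: [[0.997, -0.076, -0.001], [-0.076, -0.997, -0.001], [-0.001, 0.001, -1.0]]
force: [-0.2, -0.4, 0.7]
opening: 1.003
grasp_force: 0.0
```

```bash
python3 - <<'E'
from h import *
c=viewer.capture("wrist"); save(c,"w1"); s=bot.read_state()
print(s["position"],s["tcp_rot"].round(3).tolist(),(-np.array(c["R"]).T@c["t"]).round(3))
for nm,lo,hi,z in(("yellow",(20,110,90),(34,255,255),.146),("green",(40,80,50),(85,255,255),.0775)):
    for b in blobs(c,lo,hi,2): print(nm,b,at(c,*b[1],z).round(4))
K=np.array(c["camera_matrix"])
E
```

```text
[0.56648759 0.22116949 0.22226172] [[0.997, -0.077, -0.002], [-0.077, -0.997, -0.001], [-0.001, 0.001, -1.0]] [0.638 0.217 0.385]
yellow (751, [250.1, 193.2], [237, 175, 27, 37]) [0.5716 0.227  0.146 ]
yellow (18, [427.2, 264.1], [425, 260, 6, 10]) [0.4899 0.0669 0.146 ]
green (401, [300.9, 165.6], [288, 153, 27, 26]) [0.579  0.173  0.0775]
```

View pics/w1.png

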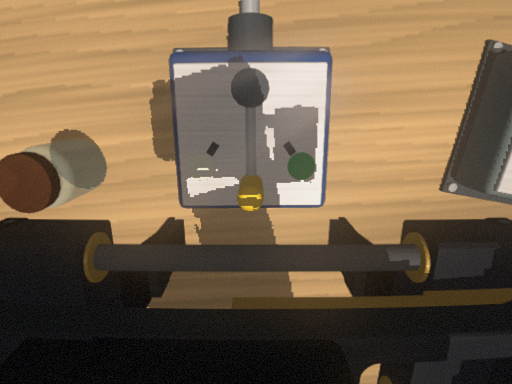

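The wrist view shows the knob top at about (250,200) and the green disc at (301,166), agreeing with the fit. The jar is well clear. I descend around the handle after shifting 5 mm in y.

Emit:
{"op": "servo_tool", "data": {
  "targets": [
    {"offset":[0,-0.005,0.005],"dr":[0,0,0]},
    {"offset":[0,-0.005,0.02],"dr":[0,0,0]},
    {"offset":[0,-0.005,0.04],"dr":[0,0,0]},
    {"offset":[0,-0.005,0.06],"dr":[0,0,0]},
    {"offset":[0,-0.005,0.08],"dr":[0,0,0]},
    {"offset":[0,-0.005,0.097],"dr":[0,0,0]},
    {"offset":[0,-0.005,0.108],"dr":[0,0,0]},
    {"offset":[0,-0.005,0.113],"dr":[0,0,0]},
    {"offset":[0,-0.005,0.113],"dr":[0,0,0]},
    {"offset":[0,-0.005,0.113],"dr":[0,0,0]}
  ],
  "gripper": -1
}}

```text
time_s: 3.85
position: [0.5679, 0.2275, 0.11]
tcp_rot: [[0.997, -0.076, 0.001], [-0.076, -0.997, 0.0], [0.001, -0.0, -1.0]]
force: [0.4, -0.3, 1.2]
opening: 1.003
grasp_force: 0.0
```

Emit:
{"op": "servo_tool", "data": {
  "targets": [
    {"offset":[0,0,0],"dr":[0,0,0]},
    {"offset":[0,0,0],"dr":[0,0,0]},
    {"offset":[0,0,0],"dr":[0,0,0]},
    {"offset":[0,0,0],"dr":[0,0,0]},
    {"offset":[0,0,0],"dr":[0,0,0]},
    {"offset":[0,0,0],"dr":[0,0,0]},
    {"offset":[0,0,0],"dr":[0,0,0]},
    {"offset":[0,0,0],"dr":[0,0,0]}
  ],
  "gripper": 0.3
}}

```text
time_s: 4.52
position: [0.5675, 0.2278, 0.1095]
tcp_rot: [[0.997, -0.076, -0.0], [-0.076, -0.997, 0.0], [-0.0, -0.0, -1.0]]
force: [-0.1, -0.3, -1.3]
opening: 0.481
grasp_force: 0.0
```

Emit:
{"op": "servo_tool", "data": {
  "targets": [
    {"offset":[0.0001,0.0047,0],"dr":[0,0,-2.9]},
    {"offset":[0.0005,0.0095,0],"dr":[0,0,-5.7]},
    {"offset":[0.0011,0.0142,0],"dr":[0,0,-8.6]},
    {"offset":[0.0019,0.0189,0],"dr":[0,0,-11.5]},
    {"offset":[0.003,0.0235,0],"dr":[0,0,-14.3]},
    {"offset":[0.0042,0.0281,0],"dr":[0,0,-17.2]},
    {"offset":[0.0058,0.0326,0],"dr":[0,0,-20]},
    {"offset":[0.0075,0.037,0],"dr":[0,0,-22.9]},
    {"offset":[0.0095,0.0413,0],"dr":[0,0,-25.8]},
    {"offset":[0.0116,0.0455,0],"dr":[0,0,-28.6]},
    {"offset":[0.014,0.0497,0],"dr":[0,0,-31.5]},
    {"offset":[0.0166,0.0536,0],"dr":[0,0,-34.4]},
    {"offset":[0.0166,0.0536,0],"dr":[0,0,-34.4]},
    {"offset":[0.0166,0.0536,0],"dr":[0,0,-34.4]},
    {"offset":[0.0166,0.0536,0],"dr":[0,0,-34.4]}
  ]
}}

```text
time_s: 5.77
position: [0.5798, 0.1732, 0.1095]
tcp_rot: [[0.866, 0.5, -0.0], [0.5, -0.866, 0.0], [-0.0, -0.0, -1.0]]
force: [0.8, -0.2, -0.2]
opening: 0.353
grasp_force: 0.0
```

```bash
python3 - <<'E'
from h import *
c=viewer.capture("scene"); s=bot.read_state(); print(s["position"],s["force"],s["opening"],s["grasp_force"])
for b in blobs(c,(20,110,90),(34,255,255)): print(b)
save({"color":cv2.resize(c["color"][170:290,310:440],(780,600*120//100*780//780 if 0 else 600))},"s2")
E
```

```text
[0.5797799  0.17331127 0.10947629] [-0.10876606  0.15616282  0.50872027] 0.35101476643662616 0.0
(27, [353.2, 229.5], [349, 226, 9, 8])
```

View pics/s2.png

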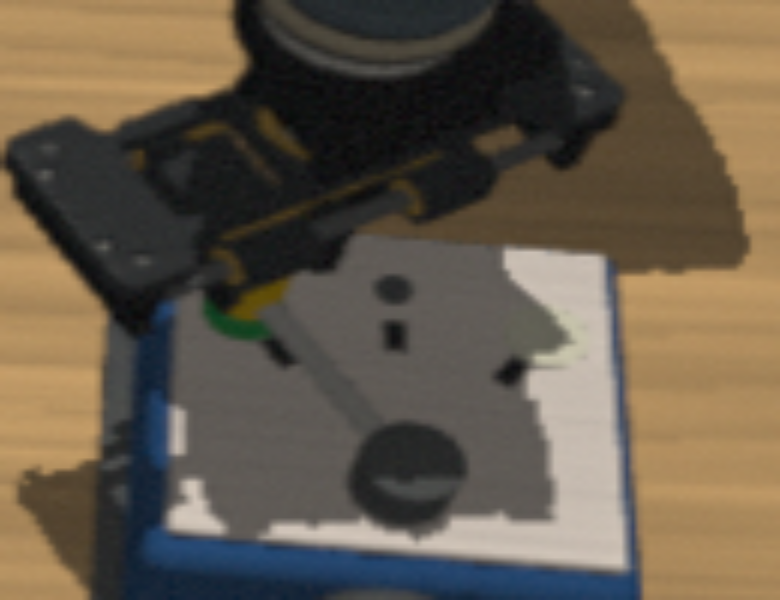

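The lever now points at the green disc: the yellow handle base is at about (262,300) in the crop, over the disc, and no force is left on the tool. I open the gripper and retreat upward.

Emit:
{"op": "servo_tool", "data": {
  "targets": [
    {"offset":[0,0,0],"dr":[0,0,0]},
    {"offset":[0,0,0],"dr":[0,0,0]},
    {"offset":[0,0,0],"dr":[0,0,0]},
    {"offset":[0,0,0],"dr":[0,0,0]},
    {"offset":[0,0,0],"dr":[0,0,0]},
    {"offset":[0,0,0],"dr":[0,0,0]},
    {"offset":[0,0,-0.01],"dr":[0,0,0]},
    {"offset":[0,0,-0.03],"dr":[0,0,0]},
    {"offset":[0,0,-0.05],"dr":[0,0,0]},
    {"offset":[0,0,-0.07],"dr":[0,0,0]},
    {"offset":[0,0,-0.09],"dr":[0,0,0]},
    {"offset":[-0.02,0,-0.11],"dr":[0,0,0]},
    {"offset":[-0.05,0,-0.13],"dr":[0,0,0]},
    {"offset":[-0.08,0,-0.14],"dr":[0,0,0]},
    {"offset":[-0.1,0,-0.14],"dr":[0,0,0]},
    {"offset":[-0.1,0,-0.14],"dr":[0,0,0]},
    {"offset":[-0.1,0,-0.14],"dr":[0,0,0]}
  ],
  "gripper": -1
}}

```text
time_s: 7.23
position: [0.4933, 0.1228, 0.2507]
tcp_rot: [[0.866, 0.5, 0.002], [0.5, -0.866, 0.0], [0.002, 0.001, -1.0]]
force: [1.0, -1.2, -0.3]
opening: 1.001
grasp_force: 0.0
```

```bash
python3 - <<'E'
from h import *
c=viewer.capture("scene"); w=viewer.capture("wrist"); s=bot.read_state(); print(s["position"],s["force"],s["opening"])
for d in(c,w):
  for b in blobs(d,(20,110,60),(34,255,255)): print(b,[at(d,*b[1],z).round(4)[:2].tolist() for z in(.12,.146)])
save({"color":np.vstack([c["color"][170:290,200:456],cv2.resize(w["color"],(256,192))])},"s3")
E
```

```text
[0.49473538 0.12320539 0.25008534] [ 0.21657114 -0.03574898 -0.32922967] 0.9961714288839166
(239, [353.3, 221.4], [346, 210, 16, 24]) [[0.5803, 0.1705], [0.5965, 0.1652]]
(17, [337.4, 108.1], [335, 105, 7, 7]) [[0.2569, 0.1521], [0.2831, 0.1474]]
(513, [255.7, 85.1], [243, 71, 25, 28]) [[0.5784, 0.1724], [0.5764, 0.1713]]
(90, [89.9, 270.2], [83, 257, 14, 25]) [[0.3094, 0.2383], [0.3312, 0.2313]]
(83, [499.0, 296.5], [486, 290, 26, 13]) [[0.5207, -0.2064], [0.5238, -0.174]]
```

View pics/s3.png

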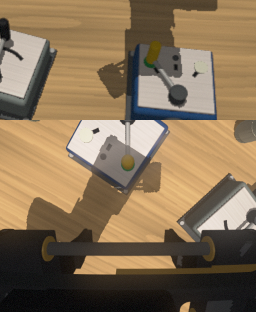

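The handle stands over the green disc: the measured axis is about (0.578, 0.172) and the notch is at (0.579, 0.172). The gripper is clear and the grey unit was never touched.

```bash
python3 -c "
from rig import ticket
print(ticket.hand_in())"
```

```text
the job is handed in; nothing more can be done
None
```

The yellow feed lever is in the green-disc notch, its handle measured within about 1 mm of the notch position; the speed lever was not touched, and the job was handed in at about 7 s.

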